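Advance the wheel carriers one station on a brushing slide

ROBOT

A 6-joint arm with a two-finger parallel gripper is mounted at the origin on the work surface. World frame = base frame: x ahead of the robot, y to its left, z up, the work surface at z = 0. Lengths are in mm, angles in rad, forces in N, time in s.
With the tool pointing down it reaches from about 150 to 775 mm from the base axis. Payload 6.1 kg.
Tool frame: the origin (TCP) lies midway between the tips of the shut fingers; the grasp point (between the pads) lies bot.grip_depth behind it (bot.grip_depth is the distance from the TCP to the grasp point, in mm); z points along the fingers, y is the line along which they close (so a half turn about z gives the same grasp; the last joint's range is limited). The gripper opens to 85 mm and grips with 20 to 120 N. Pads are 22 mm wide; open, the fingers measure 114 mm over their backs; the gripper's body (76 mm by 85 mm) begins 54 mm behind the grasp point. The pads swing forward as they close: fully open they stand 13 mm farther back than shut.
Start: joints at [-1.338, 0.126, -0.04, 1.405, 0, 1.571], TCP at [121.113, -510.823, 198.595] pointing down, gripper open.
Joint ranges: [-2.72, 2.72], [-0.95, 1.95], [-1.27, 1.35], [-1.78, 2.02], [-1.46, 1.47], [-3.14, 3.14]. Speed limits (rad/s): [2.39, 2.39, 3.01, 3.14, 3.14, 3.14].

INTERFACE

Orientations are given as a 3x3 rotation matrix whose columns are the frame's x, y, z axes.
In Python, from bench import bot gives the robot as it stands. The module is installed in compiled form; this text tells all that it offers.
- The arm moves only by the tool drive_tool, never from a script. Its argument "commands" is a list that holds one entry, the list of rows, each a list of 7 numbers: the shift along the world's x, y, z normalised to -1 to 1, where 1 is 6 cm, then the turn, a rotation vector about the world's x, y, z normalised to -1 to 1, where 1 is 4 degrees, then the gripper's target within -1 to 1 (shut at 1, half-way at 0, fully open at -1). A call has 1 to 20 rows; each row shifts and turns the commanded pose from where the row before left it; what a row does not reach is not made up. A row lasts 1/8 s, in which the tool goes at most 62.5 mm and 10.7 degrees, less where a joint would pass 70% of its speed; a pose out of reach is approached as far as the arm can. A call with a number of a shift or a turn outside -1 to 1 is refused whole. A call with a gripper value outside its range is refused whole. The fingers move at their own pace and stop on an object; the grip force is fixed at half the most. Time passes only in rows, so rows that do not move let the fingers close. It gives the time, the measured TCP pose, the force, the opening and the grip force at its end, in the units of the state.
- bot.get_obs(): the state, without advancing time (a new reading comes with each control period).
- bot.camera(name): name is "scene" or "top" or "wrist"; returns a dict with "frame" (384x512x3 uint8, red, green, blue), "range_z" (384x512 float32, mm along the optical axis (not along the pixel's ray), 0 where there is no reading), "fovy" (degrees; the focal length in pixels is half the picture's height over the tangent of half this angle, whatever the lens; pixels are square), "cx", "cy" (the principal point, pixels), "rvec" (rotation vector, rad) and "tvec" (3), from world to camera coordinates, as OpenCV has them. Camera axes: x right, y down, z forward; pixel columns grow to the right and rows downward; lengths in mm; the calibration is good to about 2 mm. A picture is of the moment at which its call begins.
- bot.hand_in(): hands the job in; it is judged then, once.
Trained networks look in a picture, given as the dict that the camera call returned (one of the last four; its "shot" number tells which), for a name from the list of things; names that differ only in an ending like _2 or _b are one class to them, and where a whole thing is asked for, a point or a joint stands for the part that bears it (a point fixed in the world has none). Each returns a list of dicts, best first, with "conf" (0 to 1); they miss things now and then, are a little off and sometimes report something else, mostly with a low value. They report only what shows in the picture. A call takes as long as a camera call.
- bot.recognise(thing, picture): "point" ([x, y, z] in mm, in world coordinates, good to about 4 mm: the middle of the surface that is visible of it).
- bot.masks_of(thing, picture): "region" (384x512 bool, what is visible of it).
- bot.pinpoint(thing, picture): "point" ([x, y, z] in mm, in world coordinates, good to about 4 mm: a listed point, or the origin of a listed thing).
The state is a dict: "time_s": time; "qpos": joint angles; "qvel": joint speeds; "effort": joint torques, N m; "eef_pos": TCP position; "ee_rot": TCP orientation; "wrist_force": force on the tool from outside, world axes, zero at the start; "wrist_torque": the same for the moment, N m; "opening": opening from 0.0 (shut) to 1.0 (fully open); "grip_force": force on a finger pad.
Only numpy, scipy, OpenCV 4.12 (cv2) and the standard library are available. Lean on these libraries where they do the work, as an engineer would, in place of code of your own. Each camera call takes 0.05 s, during which the arm holds its last target. There are 200 camera calls.

TASK

The wheel on the carrier with the red grip has been brushed: first slide that carrier out from under the brush, to the left as the robot sees it, until it drops into the detent of the unload station (marked yellow, short of the end stop), then slide the carrier with the blue grip from the right up under the brush until it sits in the detent of the brushing station. Slide the carriers smoothly, without slamming them, do not knock against the brush head or its guard, and leave the tray, the spray can, the tape roll and the spanner where they lie.

Things in the scene. Friction and masses are not known exactly. Their poses are not given: they have to be found in the camera images.
- slide_unit: Fixed green base of the brushing unit, 170 mm (x) by 600 mm (y), 20 mm thick, on the bench; place and yaw change. Origin on the bench below rail axis and brush. y runs along the rails in feed direction (right to left for the robot), x away from the robot, z up. Carries two steel rails, end stops and two captive carriers. Yellow marks: brushing station y = 0, unload station y = +160 mm.
- brush_head: Fixed green motor with brass cup brush (75 mm wide, underside 115 mm above the bench) over the brushing station, up to 382 mm high, on a column at the back (x = 145 mm, 400 mm high). Origin and axes as slide_unit. It holds the clear guard described at guard_edge.
- guard_edge (a point): Middle of the yellow front rim's lower edge, 166 mm above the bench, of the guard: a flat clear canopy, unit x -104 to +95 and y -107 to +107 mm, rims turned down, top at 184 mm. It overhangs the grips' axis by 4 mm: there they are reached with the tool leaning back to the robot 30 to 45 degrees, fingers pointing forward and down; a vertical gripper would hit the guard. Axes as the unit's.
- carrier_a (a joint): Travel (m) of the carrier with the red grip along the unit's +y: 0 = in the brushing station's detent, where it starts; 0.160 = in the unload station's detent; 0.225 = left end stop. Carrier: aluminium plate 130 mm (x) by 100 mm (y), 0.4 to 0.85 kg, top 58 mm above the bench; a brass wheel on it reaches 76 mm.
- carrier_b (a joint): Travel (m) of the carrier with the blue grip along the unit's +y, counted from 170 mm before the brushing station: 0.170 = in the brushing station's detent; starts loose on the infeed between -0.03 and +0.03. Same carrier as the other, copper-coloured wheel. The carriers bump when their grips are 100 mm apart.
- grip_a (a point): Centre of carrier a's red grip, an upright cylinder 24 mm in diameter and 40 mm tall (58 to 98 mm above the bench), fixed on a tab of the carrier 20 mm wide (y) and 12 mm thick. It stands 100 mm in front of the rail axis (unit x = -100 mm), 35 mm in front of the plate's edge, with free space on both sides along the rail. Axes as the unit's.
- grip_b (a point): Centre of carrier b's blue grip; all as for grip_a.
- brush_stop (a point): Fixed point: where a carrier's grip centre is when the carrier sits in the brushing station's detent, a notch for a spring-loaded ball under the carrier. The ball pulls the carrier in from 4 mm either side, then holds it against about 8 N; between stations a carrier slides with about 1.5 N and stays where it is left. Axes as the unit's.
- unload_stop (a point): Fixed point: where a carrier's grip centre is in the unload station's detent (same kind of notch), 160 mm along the unit's +y from brush_stop. The end stop lets a carrier run 65 mm on past it. Axes as the unit's.
- tray_mid (a point): Bystander: wooden tray 260 x 190 x 28 mm with grey lining and small brass wheels, lying right of the slide; its middle, 14 mm up.
- can_mid (a point): Bystander: blue spray can, 52 mm in diameter, 167 mm tall, standing left of the slide; its middle, 83 mm up.
- tape_mid (a point): Bystander: roll of cream tape, 96 mm across, 25 mm high, lying flat between robot and slide; its middle.
- spanner: Bystander: steel spanner 160 mm long, lying flat on the bench between robot and slide; origin at about its middle, x along it.

How it is judged (in metres and radians):
On the way, in this order (a step that is already met when the one before it is completed fails the run):
1. the carrier with the red grip sits in the unload station's detent (value of joint carrier_a between 0.157 and 0.163 m), for 0.2 s.
2. then the carrier with the blue grip sits in the brushing station's detent (value of joint carrier_b between 0.167 and 0.173 m), for 0.2 s.
At the end, for the whole second after the job is handed in: The carrier with the red grip rests in the unload station's detent (travel 0.160 m within 3 mm) and the carrier with the blue grip in the brushing station's detent (travel 0.170 m within 3 mm), both at rest (all of step 1 and all of step 2 and velocity of joint carrier_a between -0.01 and 0.01 m/s and velocity of joint carrier_b between -0.01 and 0.01 m/s); the robot touches nothing.
It fails at once if the brush head or its guard is knocked with more than 6 N (contact force between brush_head and anything else above 6 N).
It fails at once if a carrier is slammed along faster than 0.5 m/s (velocity of joint any of carrier_a, carrier_b above 0.5 m/s or velocity of joint any of carrier_a, carrier_b below -0.5 m/s).
It fails at once if the tray, spray can, tape roll or spanner is moved more than 20 mm (distance of any of tray_mid, can_mid, tape_mid, spanner from where it was at the start of the episode above 0.02 m).
It also fails if it takes over 53 s, if anything falls off the work surface, if the arm or the gripper's body presses on something with over 40 N, if the wrist force passes 120 N, or if a joint passes its speed limit or range.

## Working session

There is one attempt and no reset: what is moved stays moved. The work goes in short steps, Python scripts to look and compute and a tool call to move; the robot and the scene stay as the last step left them, time stands still between calls to the robot, and variables do not carry over. Pictures are saved under pics/ and viewed, at most 10 in all, crops included, and the job is handed in when it is done.

Besides the shell and the picture viewer there is one more tool, called after "Emit:" by a JSON object that holds its "fn" and its "kwargs", one argument or row to a line. drive_tool: Moves the arm, as the interface text tells. Scaled input: -1 to 1 covers 6 cm each way for a shift and 4 degrees each way for a turn. Its arguments: {"type":"object","properties":{"commands":{"type":"array","items":{"type":"array","items":{"type":"array","items":{"type":"number"}}}}},"required":["commands"]}

```bash
mkdir -p pics
cat > h.py <<'E'
from bench import bot
import numpy as np, cv2
def shot(n,f=None):
    p=bot.camera(n)
    if f: cv2.imwrite('pics/'+f,p['frame'][:,:,::-1])
    return p
E
python3 - <<'E'
from h import *
np.set_printoptions(precision=1,suppress=True)
o=bot.get_obs(); print(o['ee_rot'],o['time_s'],bot.grip_depth)
for c in ['scene','top']:
    p=shot(c,c+'1.png')
    for t in ['slide_unit','guard_edge','grip_a','grip_b','brush_stop','unload_stop','can_mid','tape_mid','spanner','tray_mid']:
        print(c,t,[(np.array(r['point']),round(r['conf'],2)) for r in bot.pinpoint(t,p)[:2]])
a=cv2.imread('pics/scene1.png');b=cv2.imread('pics/top1.png')
cv2.imwrite('pics/both.png',cv2.resize(np.vstack([a,b]),(400,600)))
E
```

```text
[[ 1.   0.2 -0. ]
 [ 0.2 -1.   0. ]
 [-0.  -0.  -1. ]] 0.0 18.700000000000003
scene slide_unit [(array([575.1, -68.5,  -2. ]), 0.92)]
scene guard_edge [(array([469.4, -60.5, 167.8]), 0.86)]
scene grip_a [(array([ 465.2, -238. ,   79.3]), 0.62), (array([474.2, -64.5,  73.2]), 0.39)]
scene grip_b [(array([ 465.2, -238. ,   79.3]), 0.62), (array([474.2, -64.5,  73.2]), 0.39)]
scene brush_stop [(array([474. , -63.5,  79.3]), 0.97)]
scene unload_stop [(array([483.1,  97.2,  78.3]), 0.68)]
scene can_mid [(array([610.8, 509.8,  85.9]), 0.67)]
scene tape_mid [(array([329.4, 259.9,  16. ]), 0.66)]
scene spanner [(array([609.3, 510.7,  82.3]), 0.6), (array([ 302. , -298.1,    0.2]), 0.48)]
scene tray_mid [(array([ 463.1, -557.6,   12.2]), 0.87)]
top slide_unit []
top guard_edge [(array([469. , -60.2, 168. ]), 0.75)]
top grip_a [(array([ 462.8, -237.8,   75.1]), 0.77), (array([472.5, -64.9,  73. ]), 0.52)]
top grip_b [(array([ 462.8, -237.8,   75.1]), 0.77), (array([472.5, -64.9,  73. ]), 0.52)]
top brush_stop [(array([476.5, -62.6,  77.2]), 0.93)]
top unload_stop [(array([486.2,  94.3,  79.8]), 0.94)]
top can_mid [(array([610.4, 506.8,  81.9]), 0.66)]
top tape_mid [(array([328.2, 264. ,  12.8]), 0.55)]
top spanner [(array([ 300.8, -300.5,    1.5]), 0.68)]
top tray_mid [(array([ 463.2, -559.5,   12.3]), 0.84)]
```

View pics/scene1.png

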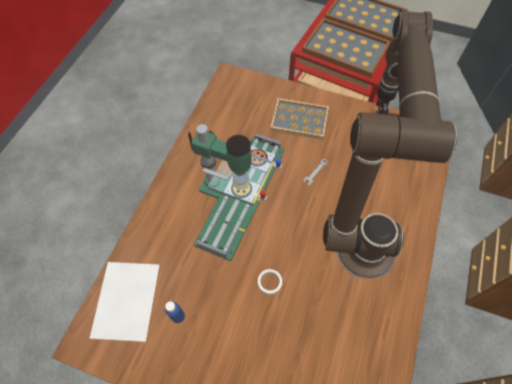

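View pics/top1.png

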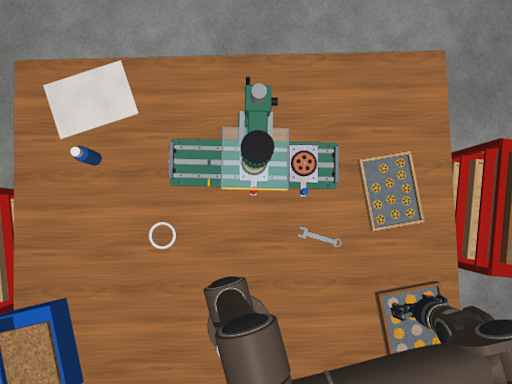

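The scene view shows the red grip at about (263,194) and the blue at (279,162). In the top view they are at (253,190) and (304,191), which matches the networks. The slide is yawed about -3.3°.

```bash
cat >> h.py <<'E'
from scipy.spatial.transform import Rotation as Ro
def goal(yaw=-0.058,th=43):
    t=np.radians(th); ux=np.array([np.cos(yaw),np.sin(yaw),0]); uy=np.array([-np.sin(yaw),np.cos(yaw),0]); z=np.array([0,0,1.])
    return np.c_[ux*np.cos(t)+z*np.sin(t),-uy,ux*np.sin(t)-z*np.cos(t)]
def delta(grip,back,n,yaw=-0.058,th=43):
    o=bot.get_obs(); G=goal(yaw,th); T=np.array(grip)+G[:,2]*(bot.grip_depth-back)
    d=T-o['eef_pos']; r=np.degrees(Ro.from_matrix(G@np.array(o['ee_rot']).T).as_rotvec())
    print('T',T.round(1),'d mm',d.round(1),'rot deg',r.round(2),'per row',(d/60/n).round(3),(r/4/n).round(3))
E
python3 -c "
from h import *
delta([474.5,-63.5,82],130,18)"
```

```text
T [398.7 -59.1 163.4] d mm [277.6 451.7 -35.2] rot deg [  3.76 -42.98 -15.87] per row [ 0.257  0.418 -0.033] [ 0.052 -0.597 -0.22 ]
```

Emit:
{"fn": "drive_tool", "kwargs": {
  "commands": [
    [[0.257,0.418,0,0.052,-0.597,-0.22,-1],[0.257,0.418,0,0.052,-0.597,-0.22,-1],[0.257,0.418,0,0.052,-0.597,-0.22,-1],[0.257,0.418,0,0.052,-0.597,-0.22,-1],[0.257,0.418,0,0.052,-0.597,-0.22,-1],[0.257,0.418,0,0.052,-0.597,-0.22,-1],[0.257,0.418,0,0.052,-0.597,-0.22,-1],[0.257,0.418,0,0.052,-0.597,-0.22,-1],[0.257,0.418,0,0.052,-0.597,-0.22,-1],[0.257,0.418,0,0.052,-0.597,-0.22,-1],[0.257,0.418,0,0.052,-0.597,-0.22,-1],[0.257,0.418,0,0.052,-0.597,-0.22,-1],[0.257,0.418,0,0.052,-0.597,-0.22,-1],[0.257,0.418,0,0.052,-0.597,-0.22,-1],[0.257,0.418,0,0.052,-0.597,-0.22,-1],[0.257,0.418,0,0.052,-0.597,-0.22,-1],[0.257,0.418,-0.3,0.052,-0.597,-0.22,-1],[0.257,0.418,-0.3,0.052,-0.597,-0.22,-1],[0,0,0,0,0,0,-1],[0,0,0,0,0,0,-1]]
  ]
}}

```text
time_s: 3.6
eef_pos: [398.8, -59.5, 163.5]
ee_rot: [[0.73, -0.057, 0.681], [-0.041, -0.998, -0.04], [0.682, 0.001, -0.731]]
wrist_force: [0.8, -0.0, 1.2]
opening: 1.003
grip_force: 0.0
```

Run:
```python
from h import *
np.set_printoptions(precision=1,suppress=True)
delta([474.5,-63.5,82],0,8)
for c in ['wrist','top','scene']:
    p=shot(c,c+'2.png')
    for t in ['guard_edge','grip_a','brush_stop','unload_stop','slide_unit']:
        print(c,t,[(np.array(r['point']),round(r['conf'],2)) for r in bot.pinpoint(t,p)[:2]])
```

```text
T [487.2 -64.2  68.3] d mm [ 88.4  -4.8 -95.2] rot deg [ 0.1  0.  -0.1] per row [ 0.2 -0.  -0.2] [ 0.  0. -0.]
wrist guard_edge [(array([474.2, -66.1, 167.1]), 0.79)]
wrist grip_a [(array([ 467.7, -236.4,   78.7]), 0.86), (array([474.2, -62. ,  81.4]), 0.76)]
wrist brush_stop [(array([476.2, -62.6,  77.6]), 0.88)]
wrist unload_stop [(array([485.9,  95.4,  75.4]), 0.66)]
wrist slide_unit [(array([572.4, -71.7,   0.1]), 0.8)]
top guard_edge [(array([467.3, -59.3, 170.3]), 0.56)]
top grip_a [(array([ 461.9, -236.4,   73.6]), 0.59), (array([469.7, -61.5,  76. ]), 0.39)]
top brush_stop [(array([474.1, -61.7,  76. ]), 0.93), (array([ 462.4, -236.4,   76.6]), 0.75)]
top unload_stop [(array([486.2,  99. ,  78.3]), 0.81)]
top slide_unit [(array([474.2, -61. ,  75. ]), 0.39)]
scene guard_edge [(array([471.3, -62.7, 165.1]), 0.97)]
scene grip_a [(array([ 467.4, -237.7,   78.8]), 0.75), (array([ 302.9, -299.7,    2.4]), 0.61)]
scene brush_stop [(array([473.7, -62.8,  76.7]), 0.95), (array([ 464.8, -237.8,   79. ]), 0.51)]
scene unload_stop [(array([482.6,  95.1,  77.2]), 0.88), (array([ 301.3, -298.5,    5.1]), 0.35)]
scene slide_unit [(array([574.4, -66.7,  -0.5]), 0.76), (array([ 465.7, -556. ,   12.2]), 0.69)]
```

View pics/wrist2.png

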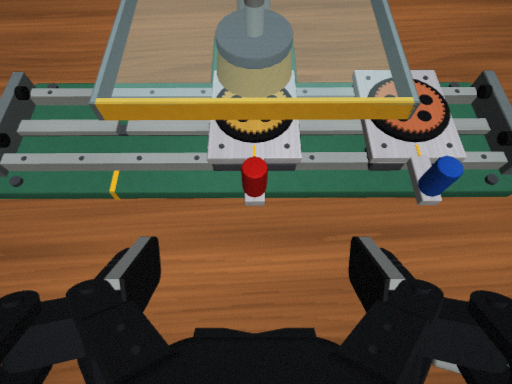

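Red grip at (255,177) sits centred between the open fingers, and the yellow rim at row 108 is level, so the yaw is right. I'll advance along the tool axis.

Emit:
{"fn": "drive_tool", "kwargs": {
  "commands": [
    [[0.18,-0.007,-0.193,0,0,0,-1],[0.18,-0.007,-0.193,0,0,0,-1],[0.18,-0.007,-0.193,0,0,0,-1],[0.18,-0.007,-0.193,0,0,0,-1],[0.18,-0.007,-0.193,0,0,0,-1],[0.18,-0.007,-0.193,0,0,0,-1],[0.18,-0.007,-0.193,0,0,0,-1],[0.18,-0.007,-0.193,0,0,0,-1],[0,0,0,0,0,0,-1],[0,0,0,0,0,0,-1]]
  ]
}}

```text
time_s: 5.75
eef_pos: [484.9, -62.7, 70.1]
ee_rot: [[0.73, -0.057, 0.681], [-0.042, -0.998, -0.04], [0.682, 0.0, -0.732]]
wrist_force: [-0.3, -0.6, 0.3]
opening: 1.001
grip_force: 0.0
```

Run:
```python
from h import *
np.set_printoptions(precision=1,suppress=True)
delta([474.5,-62.5,82],3,8)
p=shot('wrist','wrist3.png')
for t in ['grip_a','guard_edge','brush_stop']:
        print(t,[(np.array(r['point']),round(r['conf'],2)) for r in bot.pinpoint(t,p)[:2]])
```

```text
T [485.2 -63.1  70.5] d mm [ 0.3 -0.5  0.4] rot deg [ 0. -0. -0.] per row [ 0. -0.  0.] [ 0. -0. -0.]
grip_a [(array([477.4, -63.8,  79.6]), 0.8)]
guard_edge [(array([472.1, -66. , 169.3]), 0.62)]
brush_stop [(array([478.2, -62.4,  77.4]), 0.79)]
```

View pics/wrist3.png

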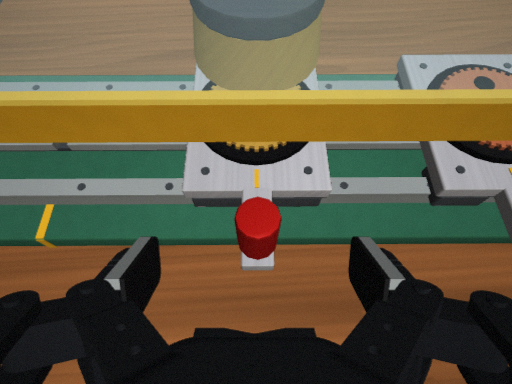

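Red grip at (258,228), centred between the pads, with no contact. Closing.

Emit:
{"fn": "drive_tool", "kwargs": {
  "commands": [
    [[0,0,0,0,0,0,-0.5],[0,0,0,0,0,0,-0.1],[0,0,0,0,0,0,0.2],[0,0,0,0,0,0,0.4],[0,0,0,0,0,0,0.6],[0,0,0,0,0,0,1],[0,0,0,0,0,0,1],[0,0,0,0,0,0,1],[0,0,0,0,0,0,1]]
  ]
}}

```text
time_s: 7.08
eef_pos: [485.5, -62.2, 71.4]
ee_rot: [[0.729, -0.056, 0.682], [-0.041, -0.998, -0.038], [0.683, -0.0, -0.73]]
wrist_force: [-18.4, 3.2, 15.4]
opening: -0.002
grip_force: 11.6
```

Run:
```python
from h import *
np.set_printoptions(precision=1,suppress=True)
o=bot.get_obs();print(o['wrist_torque'])
for c in ['wrist','top','scene']:
    p=shot(c,c+'4.png')
    for t in ['grip_a','carrier_a']:
        for f in (bot.pinpoint,bot.recognise):
            try: print(c,t,[(np.array(r['point']),round(r['conf'],2)) for r in f(t,p)[:2]])
            except Exception as e: print(e)
    # red pixels to world
    h=cv2.cvtColor(p['frame'],cv2.COLOR_RGB2HSV); m=((h[...,0]<6)|(h[...,0]>174))&(h[...,1]>180)&(h[...,2]>80)&(p['range_z']>0)
    v,u=np.nonzero(m); z=p['range_z'][v,u]; f=192/np.tan(np.radians(p['fovy']/2))
    X=np.c_[(u-p['cx'])*z/f,(v-p['cy'])*z/f,z]; R=cv2.Rodrigues(np.array(p['rvec']))[0]; W=(X-np.array(p['tvec']).ravel())@R
    W=W[(abs(W[:,0]-475)<60)&(abs(W[:,1]+63)<60)&(W[:,2]>40)]
    if len(W): print(c,'red',len(W),np.percentile(W,[2,50,98],axis=0))
```

```text
[0.4 1.1 0.3]
wrist grip_a [(array([476.9, -62.7,  81.3]), 0.59), (array([478. , -62. ,  81.2]), 0.43)]
wrist grip_a [(array([ 515.5, -210.9,   59.7]), 0.95), (array([491. , -62.7, 175.6]), 0.75)]
it knows: brush_head, brush_stop, can_mid, grip, guard_edge, slide_unit, spanner, tape_mid, tray_mid, unload_stop
wrist carrier_a [(array([517.6, -62.3,  57.9]), 0.93), (array([ 516.3, -211.6,   56.5]), 0.67)]
wrist red 1045 [[467.9 -73.7  95.4]
 [477.  -64.6  97.1]
 [485.  -53.1  98.4]]
top grip_a [(array([ 462.1, -240.6,   77.6]), 0.8)]
top grip_a [(array([581.6, -66.6, 187.1]), 0.49)]
it knows: brush_head, brush_stop, can_mid, grip, guard_edge, slide_unit, spanner, tape_mid, tray_mid, unload_stop
top carrier_a [(array([ 559.1, -239.1,   62.6]), 0.66)]
top red 6 [[468.6 -71.5  93.1]
 [468.9 -63.1  97.7]
 [469.2 -55.1 105.9]]
scene grip_a [(array([ 465.6, -240.5,   77.6]), 0.64), (array([475.6, -60.6,  74.3]), 0.45)]
scene grip_a [(array([ 531.1, -262.7,   65.4]), 0.65), (array([475.5, -57.1,  72. ]), 0.54)]
it knows: brush_head, brush_stop, can_mid, grip, guard_edge, slide_unit, spanner, tape_mid, tray_mid, unload_stop
scene carrier_a [(array([ 526.5, -262.3,   68.6]), 0.65), (array([ 462.9, -555.4,   13.5]), 0.6)]
```

View pics/wrist4.png

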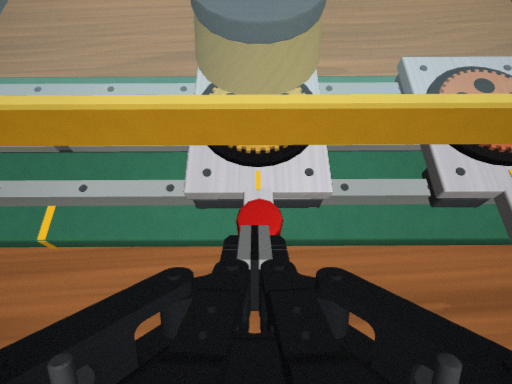

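Fingers are fully shut, with the tips at (257,228) drawn over the red grip's top at (260,218), so they did not enclose it. I'll measure where the tips really are.

Run:
```python
from h import *
np.set_printoptions(precision=1,suppress=True)
p=shot('wrist'); f=192/np.tan(np.radians(p['fovy']/2)); R=cv2.Rodrigues(np.array(p['rvec']))[0]; t=np.array(p['tvec']).ravel()
o=bot.get_obs(); E=np.array(o['ee_rot'])
for w in [o['eef_pos'],np.array(o['eef_pos'])-18.7*E[:,2],[476.5,-63,98],[476.5,-63,80]]:
    c=R@np.array(w)+t; print(np.array(w), f*c[0]/c[2]+p['cx'],f*c[1]/c[2]+p['cy'],c[2])
for v in range(205,300,8):
    for u in (247,265):
        z=p['range_z'][v,u]; W=R.T@(np.array([(u-p['cx'])*z/f,(v-p['cy'])*z/f,z])-t)
        print(v,u,z,W, 'tool',E.T@(W-np.array(o['eef_pos'])))
print(bot.get_obs()['wrist_force'],R.T@-t)
```

```text
[485.5 -62.2  71.4] 255.49975293724944 219.03782492950427 185.83450741363177
[472.7 -61.5  85.1] 255.62529908266293 231.82073092275647 167.8109347239103
[476.5 -63.   98. ] 258.3193360123186 215.6431378706003 158.14548707418106
[476.5 -63.   80. ] 257.9956740107361 228.2913680381779 174.08806381522263
205 247 160.64069 [482.6 -57.6  98.2] tool [ 16.   -4.4 -21.7]
205 265 161.33208 [482.3 -66.8  97.6] tool [ 15.8   4.8 -21.1]
213 247 159.86896 [478.7 -57.4  97. ] tool [ 12.3  -4.4 -23.5]
213 265 158.95003 [477.8 -66.4  97.9] tool [ 12.6   4.7 -24.4]
221 247 157.11258 [474.1 -57.2  97.7] tool [  9.5  -4.3 -27.2]
221 265 157.2541 [473.6 -66.1  97.6] tool [  9.4   4.6 -27.1]
229 247 143.56067 [465.8 -57.1 108.7] tool [ 11.   -4.  -40.8]
229 265 143.24292 [465.3 -65.2 109. ] tool [ 11.1   4.2 -41.1]
237 247 135.41202 [460.  -56.9 114.8] tool [ 10.9  -3.8 -49.3]
237 265 134.80235 [459.3 -64.6 115.4] tool [ 11.1   3.9 -49.9]
245 247 127.33644 [454.5 -56.8 121.1] tool [ 11.1  -3.6 -57.6]
245 265 127.93638 [454.2 -64.1 120.5] tool [ 10.9   3.6 -57.1]
253 247 121.30248 [449.9 -56.7 125.5] tool [ 10.8  -3.5 -64. ]
253 265 120.452576 [449.3 -63.5 126.3] tool [ 11.2   3.4 -64.7]
261 247 115.94134 [445.8 -56.6 129.4] tool [ 10.5  -3.4 -69.6]
261 265 113.09165 [444.7 -63.  132.2] tool [ 11.9   3.1 -72.2]
269 247 107.074265 [441.1 -56.5 137. ] tool [ 12.2  -3.1 -78.3]
269 265 106.62441 [440.7 -62.6 137.4] tool [ 12.5   2.9 -78.7]
277 247 103.78019 [438.  -56.4 139.1] tool [ 11.4  -3.1 -82. ]
277 265 101.83426 [437.3 -62.2 141. ] tool [ 12.5   2.8 -83.7]
285 247 103.44212 [435.6 -56.3 138.2] tool [  9.1  -3.1 -83. ]
285 265 97.85599 [434.2 -61.9 143.9] tool [ 12.2   2.6 -87.9]
293 247 109.05315 [434.3 -56.1 131.1] tool [  3.3  -3.2 -78.8]
293 265 96.23153 [431.8 -61.7 144.5] tool [ 10.8   2.6 -90. ]
[-16.9   3.9  15.6] [415.7 -57.7 244.6]
```

Emit:
{"fn": "drive_tool", "kwargs": {
  "commands": [
    [[-0.12,0,0.13,0,0,0,1],[-0.12,0,0.13,0,0,0,1],[-0.12,0,0.13,0,0,0,1],[-0.12,0,0.13,0,0,0,1],[0,0,0,0,0,0,1],[0,0,0,0,0,0,1]]
  ]
}}

```text
time_s: 8.48
eef_pos: [456.3, -62.8, 101.2]
ee_rot: [[0.73, -0.058, 0.681], [-0.042, -0.998, -0.04], [0.682, 0.001, -0.731]]
wrist_force: [-0.2, 0.2, -0.8]
opening: -0.001
grip_force: 0.0
```

```bash
cat >> h.py <<'E'
def tool_pts(p):
    f=192/np.tan(np.radians(p['fovy']/2)); R=cv2.Rodrigues(np.array(p['rvec']))[0]; t=np.array(p['tvec']).ravel()
    v,u=np.mgrid[:384,:512]; z=p['range_z']; X=np.stack([(u-p['cx'])*z/f,(v-p['cy'])*z/f,z],-1)
    W=(X-t)@R; o=bot.get_obs(); return W,(W-np.array(o['eef_pos']))@np.array(o['ee_rot'])
E
python3 - <<'E'
from h import *
np.set_printoptions(precision=1,suppress=True)
p=shot('wrist','wrist5.png'); W,T=tool_pts(p); o=bot.get_obs(); print(o['eef_pos'],o['wrist_force'],o['opening'])
for v in range(190,262,5): print(v,[(W[v,u].round(0),T[v,u].round(1)) for u in (250,262)],p['frame'][v,250])
print(bot.pinpoint('grip_a',p)[:2])
for c in ('top','scene'):
    q=bot.camera(c); W,T=tool_pts(q); m=(abs(T[...,0])<25)&(abs(T[...,1])<14)&(T[...,2]>-75)&(T[...,2]<15)&(W[...,2]>75)&(q['range_z']>0)
    print(c,m.sum()); print(T[m][np.argsort(-T[m][:,2])][:10])
E
```

```text
[456.2 -62.8 100.9] [0.4 0.1 0.5] -0.0007501202522560808
190 [(array([478., -61.,  96.]), array([12.8, -3.4, 18. ])), (array([478., -68.,  96.]), array([12.8,  4.2, 18. ]))] [189  26  21]
195 [(array([474., -60.,  97.]), array([10.5, -3.4, 14.8])), (array([473., -68.,  98.]), array([10.7,  4.1, 14.1]))] [189  22  16]
200 [(array([471., -60.,  97.]), array([ 7.8, -3.3, 12.9])), (array([470., -68.,  97.]), array([ 7.9,  4.1, 12.6]))] [195  29  25]
205 [(array([467., -60.,  98.]), array([ 5.7, -3.3,  9.7])), (array([467., -67.,  96.]), array([ 5.2,  4.1, 11.1]))] [197  29  25]
210 [(array([465., -60.,  95.]), array([ 2.3, -3.3, 10.1])), (array([465., -67.,  94.]), array([ 1.8,  4.1, 11.4]))] [126  18  14]
215 [(array([465., -60.,  88.]), array([-2.9, -3.4, 15.3])), (array([465., -67.,  87.]), array([-3.3,  4.2, 16.1]))] [107   9   5]
220 [(array([465., -60.,  79.]), array([-8.8, -3.5, 21.5])), (array([464., -68.,  79.]), array([-8.9,  4.4, 22. ]))] [108  12   7]
225 [(array([440., -59., 135.]), array([ 11.3,  -2.7, -36.5])), (array([439., -65., 136.]), array([ 11.6,   2.9, -37.2]))] [94
[... 752 characters left out ...]
9., -63., 157.]), array([ 11.4,   2.2, -66.4]))] [67 69 70]
260 [(array([417., -58., 160.]), array([ 11.4,  -2.2, -70.2])), (array([417., -63., 158.]), array([ 10.5,   2.2, -68.6]))] [118 121 120]
[{'point': [469.2, -236.3, 75.8], 'conf': 0.92}, {'point': [475.6, -61.4, 80.2], 'conf': 0.91}]
top 77
[[ 3.8 -8.5 14.8]
 [ 9.  11.6 14.7]
 [ 8.8 -1.9 14.4]
 [ 1.2  8.6 13.4]
 [ 5.6  1.6 13. ]
 [ 5.5 -1.8 13. ]
 [10.2 -5.4 12.5]
 [10.2 -8.8 12.4]
 [ 2.2  5.1 12. ]
 [ 6.3 -5.2 11.9]]
scene 51
[[ 16.5  -8.   14.3]
 [ -0.7  -5.9  13.9]
 [  8.    8.6  13.8]
 [  6.1   4.7  13.4]
 [  4.2  -9.6  13.1]
 [ 10.8  11.7  12.8]
 [ 11.7 -10.1  11.5]
 [ 14.3   3.5  10.6]
 [ 10.1  -3.9  10.5]
 [  4.2  -4.9   9.5]]
```

View pics/wrist5.png

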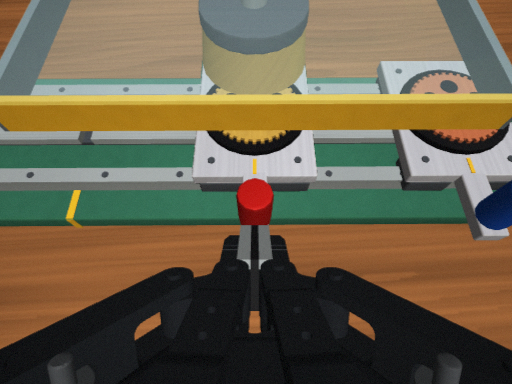

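Shut tips end at (255,225), which is about 35 mm behind the reported TCP along the tool axis. The contact seen earlier agrees, so I'll go in that much deeper.

```bash
python3 -c "
from h import *
delta([475.8,-62.8,82],-32,10)"
```

```text
T [510.3 -64.8  44.9] d mm [ 54.2  -2.1 -55.7] rot deg [ 0.02 -0.05 -0.02] per row [ 0.09  -0.004 -0.093] [ 0.001 -0.001 -0.001]
```

Emit:
{"fn": "drive_tool", "kwargs": {
  "commands": [
    [[0,0,0,0,0,0,-1],[0,0,0,0,0,0,-1],[0,0,0,0,0,0,-1],[0,0,0,0,0,0,-1],[0.09,-0.003,-0.093,0,0,0,-1],[0.09,-0.003,-0.093,0,0,0,-1],[0.09,-0.003,-0.093,0,0,0,-1],[0.09,-0.003,-0.093,0,0,0,-1],[0.09,-0.003,-0.093,0,0,0,-1],[0.09,-0.003,-0.093,0,0,0,-1],[0.09,-0.003,-0.093,0,0,0,-1],[0.09,-0.003,-0.093,0,0,0,-1],[0,0,0,0,0,0,-1]]
  ]
}}

```text
time_s: 10.3
eef_pos: [499.4, -64.1, 55.7]
ee_rot: [[0.731, -0.058, 0.68], [-0.042, -0.998, -0.04], [0.681, 0.0, -0.732]]
wrist_force: [-0.1, 0.2, 0.8]
opening: 0.998
grip_force: 0.0
```

Run:
```python
from h import *
np.set_printoptions(precision=1,suppress=True)
delta([475.8,-62.8,82],-32,4)
p=shot('wrist','wrist6.png');W,T=tool_pts(p)
h=cv2.cvtColor(p['frame'],cv2.COLOR_RGB2HSV)
m=((h[...,0]<6)|(h[...,0]>174))&(h[...,1]>180)&(h[...,2]>80)&(W[...,2]>50)&(W[...,2]<105)
print(m.sum(),np.percentile(T[m],[2,50,98],axis=0),np.percentile(W[m],[2,50,98],axis=0))
y=(h[...,0]>20)&(h[...,0]<30)&(h[...,1]>180)&(W[...,2]>150)
print('rim tool',np.percentile(T[y],[2,50,98],axis=0),np.percentile(W[y],[2,50,98],axis=0))
```

```text
T [510.3 -64.8  44.9] d mm [ 10.9  -0.7 -10.8] rot deg [ 0.  -0.1 -0. ] per row [ 0. -0. -0.] [ 0. -0. -0.]
2592 [[-18.4  -9.2 -53. ]
 [  7.8   0.9 -46.4]
 [ 17.2  10.5 -30.4]] [[463.9 -73.2  66.1]
 [471.8 -63.4  96.9]
 [484.6 -53.5  98.4]]
rim tool [[  54.3  -53.2 -111.5]
 [  61.6   -2.7 -106.6]
 [  65.3   51.1  -98.5]] [[ 469.  -113.5  165.2]
 [ 472.   -59.4  176. ]
 [ 474.7   -9.3  182. ]]
```

View pics/wrist6.png

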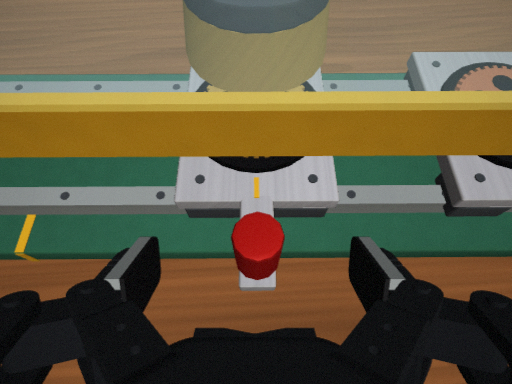

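Red grip at (258,245), clear of the pads. The rim is 55+ mm off the tool axis, so there is clearance. I'll advance the last 15 mm and close.

Emit:
{"fn": "drive_tool", "kwargs": {
  "commands": [
    [[0.06,-0.003,-0.06,0,0,0,-1],[0.06,-0.003,-0.06,0,0,0,-1],[0.06,-0.003,-0.06,0,0,0,-1],[0,0,0,0,0,0,-1],[0,0,0,0,0,0,-0.4],[0,0,0,0,0,0,0],[0,0,0,0,0,0,0.2],[0,0,0,0,0,0,0.4],[0,0,0,0,0,0,0.6],[0,0,0,0,0,0,1],[0,0,0,0,0,0,1],[0,0,0,0,0,0,1]]
  ]
}}

```text
time_s: 11.85
eef_pos: [510.1, -65.9, 46.0]
ee_rot: [[0.73, -0.06, 0.681], [-0.042, -0.998, -0.043], [0.682, 0.002, -0.731]]
wrist_force: [-8.4, -4.4, 6.1]
opening: 0.263
grip_force: 58.1
```

Emit:
{"fn": "drive_tool", "kwargs": {
  "commands": [
    [[0.006,0.1,0,0,0,0,1],[0.009,0.15,0,0,0,0,1],[0.012,0.2,0,0,0,0,1],[0.012,0.2,0,0,0,0,1],[0.012,0.2,0,0,0,0,1],[0.012,0.2,0,0,0,0,1],[0.012,0.2,0,0,0,0,1],[0.012,0.2,0,0,0,0,1],[0.012,0.2,0,0,0,0,1],[0.012,0.2,0,0,0,0,1],[0.012,0.2,0,0,0,0,1],[0.012,0.2,0,0,0,0,1],[0.012,0.2,0,0,0,0,1],[0.007,0.12,0,0,0,0,1],[0.004,0.075,0,0,0,0,1],[0,0,0,0,0,0,1],[0,0,0,0,0,0,1],[0,0,0,0,0,0,1]]
  ]
}}

```text
time_s: 14.1
eef_pos: [518.3, 21.8, 45.7]
ee_rot: [[0.731, 0.041, 0.681], [0.04, -0.999, 0.017], [0.681, 0.015, -0.732]]
wrist_force: [-42.0, -1.1, 30.9]
opening: 0.26
grip_force: 66.1
```

Run:
```python
from h import *
np.set_printoptions(precision=3,suppress=True)
o=bot.get_obs()
for k in ('qpos','qvel','effort','eef_pos','wrist_force','wrist_torque'): print(k,np.array(o[k]))
p=shot('wrist','wrist7.png')
print([(np.array(r['point']).round(1),r['conf']) for r in bot.pinpoint('grip_a',p)[:3]])
```

```text
qpos [ 0.055 -0.373 -1.109  0.086 -0.02   3.142]
qvel [ 0.     0.001 -0.002  0.     0.    -0.001]
effort [  0.59    0.11   38.68  -10.669   0.321  -0.48 ]
eef_pos [518.279  21.816  45.699]
wrist_force [-42.042  -1.105  30.949]
wrist_torque [ 0.144  2.317 -0.829]
[(array([479.8,  22.3,  79.8]), 0.74)]
```

View pics/wrist7.png

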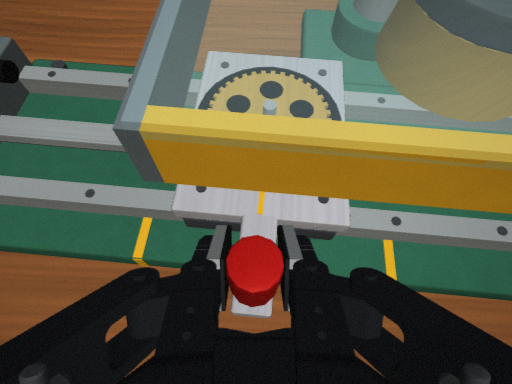

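The grip on red (255,270) is good and the carrier is half way. Joint 6 is at its +3.14 limit, so the tool's yaw must follow the arm from here; the pads can turn on the cylinder. I'll make a small test turn first.

Emit:
{"fn": "drive_tool", "kwargs": {
  "commands": [
    [[-0.02,0,0.01,0,0,0.1,1],[-0.02,0,0.01,0,0,0.1,1]]
  ]
}}

```text
time_s: 14.45
eef_pos: [517.2, 22.3, 46.1]
ee_rot: [[0.73, 0.057, 0.681], [0.052, -0.998, 0.028], [0.681, 0.015, -0.732]]
wrist_force: [33.8, 0.9, -29.7]
opening: 0.264
grip_force: 60.5
```

Emit:
{"fn": "drive_tool", "kwargs": {
  "commands": [
    [[0.008,0,-0.007,0,0,0.1,1],[0.004,0.07,0,0,0,0.2,1],[0.005,0.1,0,0,0,0.2,1],[0.005,0.1,0,0,0,0.2,1],[0.005,0.1,0,0,0,0.2,1],[0.005,0.1,0,0,0,0.15,1],[0.005,0.1,0,0,0,0.15,1],[0.005,0.1,0,0,0,0.15,1],[0,0,0,0,0,0,1]]
  ]
}}

```text
time_s: 15.58
eef_pos: [519.7, 62.2, 46.0]
ee_rot: [[0.722, 0.149, 0.675], [0.119, -0.989, 0.091], [0.681, 0.015, -0.732]]
wrist_force: [-2.2, 3.0, -0.3]
opening: 0.261
grip_force: 65.3
```

```bash
cat >> h.py <<'E'
def st():
    o=bot.get_obs(); z=np.array(o['ee_rot'])[:,2]; g=np.array(o['eef_pos'])-50.7*z
    print('t',o['time_s'],'q',np.array(o['qpos']).round(3),'F',np.array(o['wrist_force']).round(1),'grip',g.round(1),'travel_a',(g-[475.6,-63.7,83.1])@[0.0585,0.998,0],'yaw',np.degrees(np.arctan2(z[1],z[0])))
E
python3 -c "
from h import *
st()"
```

```text
t 15.575 q [ 0.108 -0.362 -1.102  0.08   0.017  3.101] F [-2.2  3.  -0.3] grip [485.5  57.6  83.1] travel_a 121.59818943936138 yaw 7.6596009536689325
```

Emit:
{"fn": "drive_tool", "kwargs": {
  "commands": [
    [[0.004,0.1,0,0,0,0.17,1],[0.004,0.1,0,0,0,0.17,1],[0.004,0.1,0,0,0,0.17,1],[0.004,0.1,0,0,0,0.17,1],[0.005,0.1,0,0,0,0.17,1],[0.005,0.1,0,0,0,0.17,1],[0.003,0.08,0,0,0,0.05,1],[0,0,0,0,0,0,1],[0,0,0,0,0,0,1]]
  ]
}}

```text
time_s: 16.7
eef_pos: [522.2, 103.5, 46.1]
ee_rot: [[0.71, 0.224, 0.667], [0.174, -0.974, 0.142], [0.682, 0.015, -0.731]]
wrist_force: [13.7, 3.2, -12.2]
opening: 0.262
grip_force: 63.7
```

Run:
```python
from h import *
st()
p=shot('wrist','wrist8.png')
for t in ('grip_a','unload_stop'): print([(np.array(r['point']).round(1),r['conf']) for r in bot.pinpoint(t,p)[:3]])
```

```text
t 16.7 q [ 0.185 -0.338 -1.09   0.068  0.017  3.101] F [ 13.7   3.2 -12.2] grip [488.4  96.3  83.2] travel_a 160.41596716432085 yaw 12.029710671033783
[(array([486.8,  99.1,  79.9]), 0.8)]
[(array([481.9,  97.4,  78.8]), 0.67)]
```

View pics/wrist8.png

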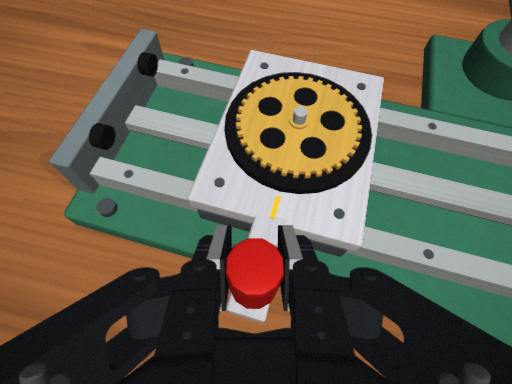

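Carrier a's yellow mark (276,207) covers the station mark, and the travel computes to about 160.4 mm. Releasing and backing out along the tool axis.

Emit:
{"fn": "drive_tool", "kwargs": {
  "commands": [
    [[0,0,0,0,0,0,0.3],[0,0,0,0,0,0,-0.2],[0,0,0,0,0,0,-1],[0,0,0,0,0,0,-1],[0,0,0,0,0,0,-1],[-0.1,-0.02,0.11,0,0,0,-1],[-0.167,-0.036,0.183,0,0,0,-1],[-0.167,-0.036,0.183,0,0,0,-1],[-0.167,-0.036,0.183,0,0,0,-1],[-0.167,-0.036,0.183,0,0,0,-1],[-0.167,-0.036,0.183,0,0,0,-1],[-0.167,-0.036,0.183,0,0,0,-1],[-0.167,-0.036,0.183,0,0,0,-1],[-0.167,-0.036,0.183,0,0,0,-1],[0,0,0,0,0,0,-1]]
  ]
}}

```text
time_s: 18.73
eef_pos: [435.8, 84.7, 142.6]
ee_rot: [[0.709, 0.223, 0.669], [0.173, -0.975, 0.142], [0.684, 0.015, -0.729]]
wrist_force: [0.2, -0.0, -0.4]
opening: 0.999
grip_force: 0.0
```

```bash
cat >> h.py <<'E'
def blob(p,lo,hi):
    W,T=tool_pts(p); h=cv2.cvtColor(p['frame'],cv2.COLOR_RGB2HSV).astype(int)
    m=((h[...,0]-lo)%180<=(hi-lo)%180)&(h[...,1]>170)&(h[...,2]>60)&(abs(W[...,2]-98)<3)&(abs(W[...,0]-475)<40)
    P=W[m]; return len(P),(np.percentile(P,[2,98],axis=0).mean(0).round(1) if len(P) else None)
E
python3 - <<'E'
from h import *
st()
p=shot('wrist','wrist9.png'); print('red',blob(p,174,6),'blue',blob(p,100,130))
for t in ('grip_a','unload_stop','brush_stop'): print(t,[(np.array(r['point']).round(1),round(r['conf'],2)) for r in bot.pinpoint(t,p)[:3]])
p=shot('top'); 
for t in ('grip_a','unload_stop','brush_stop'): print(t,[(np.array(r['point']).round(1),round(r['conf'],2)) for r in bot.pinpoint(t,p)[:3]])
delta([464.9,-237.5,82],110,16)
E
```

```text
t 18.725 q [ 0.175 -0.684 -1.002  0.499  0.023  3.094] F [ 0.2 -0.  -0.4] grip [401.9  77.5 179.6] travel_a 136.57207796788657 yaw 11.963900856108545
red (551, array([483.1,  96. ,  96.9])) blue (0, None)
grip_a [(array([486.3, 100. ,  80.4]), 0.8)]
unload_stop [(array([481.3,  93.5,  77.1]), 0.72), (array([475.2, -64.3,  77.7]), 0.61)]
brush_stop [(array([477.8, -64.4,  78.2]), 0.76)]
grip_a [(array([ 465.7, -238.5,   75.8]), 0.94), (array([480.5,  97.7,  76.9]), 0.62)]
unload_stop [(array([485. ,  93.8,  76.3]), 0.76)]
brush_stop []
T [ 402.7 -233.9  148.8] d mm [ -32.9 -318.6    8.5] rot deg [  0.87   0.02 -16.23] per row [-0.034 -0.332  0.009] [ 0.014  0.    -0.254]
```

Emit:
{"fn": "drive_tool", "kwargs": {
  "commands": [
    [[-0.034,-0.332,0.009,0.014,0,-0.254,-1],[-0.034,-0.332,0.009,0.014,0,-0.254,-1],[-0.034,-0.332,0.009,0.014,0,-0.254,-1],[-0.034,-0.332,0.009,0.014,0,-0.254,-1],[-0.034,-0.332,0.009,0.014,0,-0.254,-1],[-0.034,-0.332,0.009,0.014,0,-0.254,-1],[-0.034,-0.332,0.009,0.014,0,-0.254,-1],[-0.034,-0.332,0.009,0.014,0,-0.254,-1],[-0.034,-0.332,0.009,0.014,0,-0.254,-1],[-0.034,-0.332,0.009,0.014,0,-0.254,-1],[-0.034,-0.332,0.009,0.014,0,-0.254,-1],[-0.034,-0.332,0.009,0.014,0,-0.254,-1],[-0.034,-0.332,0.009,0.014,0,-0.254,-1],[-0.034,-0.332,0.009,0.014,0,-0.254,-1],[-0.034,-0.332,0.009,0.014,0,-0.254,-1],[-0.034,-0.332,0.009,0.014,0,-0.254,-1],[0,0,0,0,0,0,-1],[0,0,0,0,0,0,-1]]
  ]
}}

```text
time_s: 21.38
eef_pos: [403.0, -233.6, 149.1]
ee_rot: [[0.729, -0.058, 0.682], [-0.043, -0.998, -0.039], [0.683, -0.001, -0.731]]
wrist_force: [0.1, 0.1, -0.7]
opening: 1.006
grip_force: 0.0
```

Run:
```python
from h import *
st()
p=shot('wrist','wrist10.png'); n,b=blob(p,100,130); print('red',blob(p,174,6),'blue',n,b)
print([(np.array(r['point']).round(1),round(r['conf'],2)) for r in bot.pinpoint('grip_b',p)[:3]])
delta([465.5,-238,82],-32,12)
```

```text
t 21.375 q [-0.889 -0.471 -0.872  0.609  0.529  2.468] F [ 0.1  0.1 -0.7] grip [ 368.4 -231.6  186.2] travel_a -173.86024588255353 yaw -3.265574451142229
red (0, None) blue 498 [ 465.5 -237.    96.8]
[(array([ 467.4, -234.7,   77.3]), 0.84)]
T [ 500.  -240.    44.9] d mm [  96.9   -6.6 -104.4] rot deg [-0.04  0.08 -0.01] per row [ 0.135 -0.009 -0.145] [-0.001  0.002 -0.   ]
```

Emit:
{"fn": "drive_tool", "kwargs": {
  "commands": [
    [[0.135,-0.008,-0.145,0,0,0,-1],[0.135,-0.008,-0.145,0,0,0,-1],[0.135,-0.008,-0.145,0,0,0,-1],[0.135,-0.008,-0.145,0,0,0,-1],[0.135,-0.008,-0.145,0,0,0,-1],[0.135,-0.008,-0.145,0,0,0,-1],[0.135,-0.008,-0.145,0,0,0,-1],[0.135,-0.008,-0.145,0,0,0,-1],[0.135,-0.008,-0.145,0,0,0,-1],[0.135,-0.008,-0.145,0,0,0,-1],[0.135,-0.008,-0.145,0,0,0,-1],[0.135,-0.008,-0.145,0,0,0,-1],[0,0,0,0,0,0,-0.4],[0,0,0,0,0,0,0],[0,0,0,0,0,0,0.2],[0,0,0,0,0,0,0.4],[0,0,0,0,0,0,0.6],[0,0,0,0,0,0,1],[0,0,0,0,0,0,1],[0,0,0,0,0,0,1]]
  ]
}}

```text
time_s: 23.98
eef_pos: [500.1, -240.8, 45.7]
ee_rot: [[0.729, -0.06, 0.682], [-0.043, -0.998, -0.042], [0.683, 0.001, -0.73]]
wrist_force: [-4.5, -2.5, 3.7]
opening: 0.264
grip_force: 58.4
```

```bash
python3 -c "
from h import *
st()"
```

```text
t 23.975 q [-0.688 -0.207 -0.985  0.144  0.412  2.654] F [-4.5 -2.5  3.7] grip [ 465.6 -238.7   82.8] travel_a -175.21892688086143 yaw -3.5162673189266624
```

Emit:
{"fn": "drive_tool", "kwargs": {
  "commands": [
    [[0.006,0.1,0,0,0,0,1],[0.009,0.15,0,0,0,0,1],[0.012,0.2,0,0,0,0,1],[0.012,0.2,0,0,0,0,1],[0.012,0.2,0,0,0,0,1],[0.012,0.2,0,0,0,0,1],[0.012,0.2,0,0,0,0,1],[0.012,0.2,0,0,0,0,1],[0.012,0.2,0,0,0,0,1],[0.012,0.2,0,0,0,0,1],[0.012,0.2,0,0,0,0,1],[0.012,0.2,0,0,0,0,1],[0.012,0.2,0,0,0,0,1],[0.012,0.2,0,0,0,0,1],[0.009,0.15,0,0,0,0,1],[0.006,0.1,0,0,0,0,1],[0,0,0,0,0,0,1],[0,0,0,0,0,0,1]]
  ]
}}

```text
time_s: 26.22
eef_pos: [509.3, -65.9, 45.5]
ee_rot: [[0.729, -0.059, 0.682], [-0.043, -0.998, -0.04], [0.683, -0.0, -0.731]]
wrist_force: [-37.6, 2.0, 28.6]
opening: 0.267
grip_force: 63.2
```

```bash
python3 -c "
from h import *
st()
p=shot('wrist','wrist11.png'); print(blob(p,100,130),bot.pinpoint('grip_b',p)[:2])"
```

```text
t 26.225 q [-0.182 -0.385 -1.116  0.092  0.084  3.052] F [-37.6   2.   28.6] grip [474.8 -63.9  82.6] travel_a -0.24142272378808582 yaw -3.390690174333176
(2517, array([475.1, -63.3,  96.9])) [{'point': [474.8, -59.0, 76.8], 'conf': 0.62}]
```

Emit:
{"fn": "drive_tool", "kwargs": {
  "commands": [
    [[-0.006,0,0.006,0,0,0,1],[0,0,0,0,0,0,0.3],[0,0,0,0,0,0,-0.2],[0,0,0,0,0,0,-1],[0,0,0,0,0,0,-1],[0,0,0,0,0,0,-1],[-0.1,0.006,0.107,0,0,0,-1],[-0.171,0.01,0.183,0,0,0,-1],[-0.171,0.01,0.183,0,0,0,-1],[-0.171,0.01,0.183,0,0,0,-1],[-0.171,0.01,0.183,0,0,0,-1],[-0.171,0.01,0.183,0,0,0,-1],[-0.171,0.01,0.183,0,0,0,-1],[-0.171,0.01,0.183,0,0,0,-1],[-0.171,0.01,0.183,0,0,0,-1],[-0.171,0.01,0.183,0,0,0,-1],[0,0,0,0,0,0,-1],[0,0,0,0,0,0,-1]]
  ]
}}

```text
time_s: 28.58
eef_pos: [412.0, -60.0, 150.6]
ee_rot: [[0.729, -0.059, 0.682], [-0.043, -0.998, -0.04], [0.683, -0.0, -0.73]]
wrist_force: [0.1, 0.5, -0.3]
opening: 0.997
grip_force: 0.0
```

Run:
```python
from h import *
st()
p=shot('wrist','wrist12.png'); print('red',blob(p,174,6),'blue',blob(p,100,130))
for t in ('grip_b','brush_stop','unload_stop'): print(t,[(np.array(r['point']).round(1),round(r['conf'],2)) for r in bot.pinpoint(t,p)[:3]])
```

```text
t 28.575 q [-0.245 -0.754 -0.998  0.584  0.127  3.005] F [ 0.1  0.5 -0.3] grip [377.4 -58.  187.6] travel_a -0.06710302913184574 yaw -3.3322071882952864
red (524, array([482.9,  95.3,  96.9])) blue (499, array([474.4, -63.4,  96.9]))
grip_b [(array([479.1,  97.5,  79.5]), 0.78)]
brush_stop [(array([476.9, -67.7,  78. ]), 0.59)]
unload_stop [(array([479. ,  96.7,  79.8]), 0.6)]
```

View pics/wrist12.png

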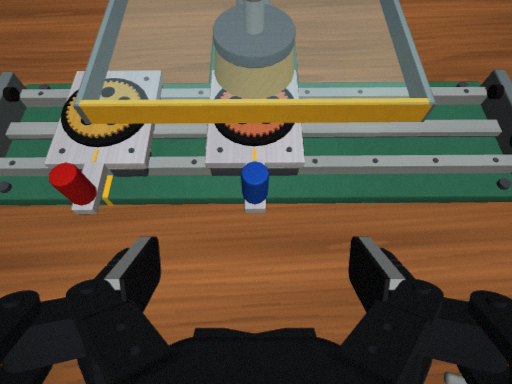

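Blue grip (255,183) is under the brush and red (73,183) is at unload. The base's yellow mark (108,190) shows beside red's tab, so I'll check that it isn't off by more than parallax.

Run:
```python
from h import *
np.set_printoptions(precision=1,suppress=True)
uy=np.array([.0585,.998,0]); ux=np.array([.998,-.0585,0]); O=np.array([474.6,-63.4,0])
for c in ('wrist','scene','top'):
    p=shot(c); W,T=tool_pts(p); h=cv2.cvtColor(p['frame'],cv2.COLOR_RGB2HSV)
    m=((h[...,0]>20)&(h[...,0]<32)&(h[...,1]>150)&(h[...,2]>120)&(W[...,2]<66)&(W[...,2]>10)&(abs(W[...,0]-500)<45)).astype(np.uint8)
    n,l,s,_=cv2.connectedComponentsWithStats(m)
    for i in range(1,n):
        if s[i,4]>3: P=W[l==i]; print(c,s[i],'unit x,y,z',((P-O)@ux).mean()-100,((P-O)@uy).min(),((P-O)@uy).max(),P[:,2].mean())
    print(c,'red',blob(p,174,6),'blue',blob(p,100,130))
```

```text
wrist [253 148   3  12  24] unit x,y,z -55.27047730159842 -0.11880390313823602 1.898292218182259 57.6753100445037
wrist [ 93 150   5  11  26] unit x,y,z -56.87723048912065 158.80904469575407 161.28968232429142 58.13519650631992
wrist [102 175  11  22 133] unit x,y,z -71.32036921292143 156.58217558874955 164.5389109987826 19.938195873925743
wrist [103 198   8   4  10] unit x,y,z -85.56250289194844 156.87180037205317 163.73100155678628 16.54599054799841
wrist red (525, array([482.8,  95.2,  96.8])) blue (502, array([474.4, -63.4,  96.8]))
scene red (10, array([480.8,  97.3,  98. ])) blue (0, None)
top [381 168   5   4  10] unit x,y,z -10.052366964613867 -476.20547144179534 -461.7114187488877 14.310295793740892
top [398 173   4   3   5] unit x,y,z -22.277025072951304 -534.8947692042361 -524.8008148413551 14.342424236084657
top [386 182   5   4  11] unit x,y,z -58.26828254252798 -495.8724575826072 -481.5569548385707 13.506045655368284
top [377 185   3   4   5] unit x,y,z -71.86264072839741 -456.27600272543486 -448.7103270613621 12.86319673896466
top [372 187   5   3   7] unit x,y,z -77.7426420720756 -445.8815272367045 -430.02428443259447 13.932968135893816
top red (22, array([481.2,  94.6,  97.6])) blue (8, array([467.3, -63.3,  97.3]))
```

The marks line up: carrier a's mark is at 160.0 and the base mark at 160.5, while carrier b's mark is at 0.9. The offset in the picture was parallax.

```bash
python3 -c "
from bench import bot
print(bot.hand_in())"
```

```text
the job is handed in; nothing more can be done
None
```

I handed the job in at about 29 s; no verdict came back, but by my last camera check the red carrier sits in the unload detent (about 160 mm) and the blue one in the brushing detent (within about 1 mm), with the gripper clear of both.

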